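Lay a standing plaster mould on its back against the bench stop

TASK

The two-part plaster mould with the blue dot stands on end on the rubber-topped bench board. Push it over near its top so that it falls towards the wooden stop and lies on the board with the blue dot facing up, then push it along the board until its pour-hole end sits flat and square against the stop. Only push with the fingers: do not pick the mould up, and leave everything else on the table where it is.

Things in the scene. Friction and masses are not known exactly. Their poses are not given: they have to be found in the camera images.
- mould: White plaster mould 64 mm thick, 70 mm wide and 150 mm tall, about 0.65 kg, loose, with a seam, black rubber bands and a dark pour hole in its top end; starts upright on the board. Origin: centre of its underside as it stands; own z: up its length to the pour-hole end; own x: across the 64 mm. Its own -x face has the blue dot and looks away from the stop within 0.25 rad.
- mould_mark (a point): Centre of the blue dot (38 mm across), the middle of the mould's own -x face, 75 mm up it. A small blue tick on the top end marks the edge next to that face. When the mould lies with the dot up, this point is 84 mm above the table.
- mould_pour (a point): Centre of the mould's pour-hole end (its top end as it stands).
- mould_center (a point): Middle of the mould's solid block. Pushed near the top, the mould tips about its far bottom edge, passes its balance point at about 0.4 rad of lean and then falls by itself; pushed low down it slides. Friction with the rubber is high.
- bench_hook: Fixed board, 440 mm long (own x), 160 mm wide (own y), rubber top 20 mm above the table. Origin: centre of its underside. Across its own +x end stands a pale wooden stop, 25 mm thick, its top 60 mm above the table, its working face at own x = 195 mm. The stop end points to the robot's left (+y) within 0.45 rad.
- plain_mould: A second mould, the same size but with no dot, standing on the table. Origin: centre of its underside. Leave alone.
- bust: Small white plaster bust, 76 mm across, 142 mm tall, origin at the centre of its underside. Leave alone.
- tin: Red-labelled tin, 72 mm across, 100 mm tall, origin at the centre of its underside. Leave alone.
- cup: Yellow plastic cup, 72 mm across, 85 mm tall, origin at the centre of its underside. Leave alone.
- mallet: Rubber-headed mallet lying on the table at the robot's left. Leave alone.
- spatula: Dark-handled spatula lying on the table at the robot's right. Leave alone.
- tape: Roll of yellow tape lying flat, 90 mm across, 25 mm tall. Leave alone.

How it is judged:
On the way, in this order (a step that is already met when the one before it is completed fails the run):
1. the mould has been tipped over and lies on the board with the blue dot up (height (world z) of mould_mark between 0.076 and 0.092 m and angle between mould's own z axis and vertical between 1.45 and 1.69 rad and y of mould_center in the frame of bench_hook between -0.055 and 0.055 m), for 0.2 s.
2. its pour-hole end is flat against the stop (all of step 1 and x of mould_pour in the frame of bench_hook between 0.188 and 0.202 m and angle between the z axis of mould and the x axis of bench_hook, either way round below 0.09 rad), for 0.2 s.
At the end, for the whole second after the job is handed in: The mould lies on the board (within 55 mm of its centre line), dot up (within 8 mm of its lying height, 0.12 rad of level), its pour-hole end within 7 mm of the stop face and square to it within 0.09 rad, at rest (all of step 2 and linear speed of mould below 0.01 m/s and angular speed of mould below 0.05 rad/s); the robot touches nothing.
It fails at once if the mould is lifted off the board (height (world z) of mould_center above 0.135 m or (angle between mould's own z axis and vertical above 1.4 rad and height (world z) of mould_center above 0.085 m) or (angle between mould's own z axis and vertical below 0.15 rad and height (world z) of mould_center above 0.12 m)).
It fails at once if something else on the table is moved by more than 20 mm (distance of any of plain_mould, bust, tin, cup, mallet, spatula, tape from where it was at the start of the episode above 0.02 m).
It fails at once if an upright thing is knocked over (angle between any of plain_mould, bust, tin, cup's own z axis and vertical above 0.4 rad).
It also fails if it takes over 54 s, if anything falls off the work surface, if the arm or the gripper's body presses on something with over 40 N, if the wrist force passes 120 N, or if a joint passes its speed limit or range.

ROBOT

A 6-joint arm with a two-finger parallel gripper is mounted at the origin on the work surface. World frame = base frame: x ahead of the robot, y to its left, z up, the work surface at z = 0. Lengths are in m, angles in rad, forces in N, time in s.
With the tool pointing down it reaches from about 0.4 to 0.825 m from the base axis. Payload 7 kg.
Tool frame: the origin (TCP) lies at the very end of the fingers, on their centre line; the grasp point (between the pads) lies 19 mm behind it; z points along the fingers, x is the direction in which the jaws open and shut, and the axes are right-handed (so a half turn about z gives the same grasp; the last joint's range is limited). The gripper opens to 88 mm and grips with 3 to 60 N. Pads are 19 mm wide; open, the fingers measure 130 mm over their backs; the gripper's body (78 mm by 193 mm) begins 47 mm behind the grasp point.
Start: joints at [1.503, 0.359, 0.012, 0, -1.224, -0.288], TCP at [0.235, 0.633, 0.227] pointing down, gripper open.
Joint ranges: [-3.07, 3.07], [-1.43, 2.12], [-1.02, 1.25], [-3.03, 1.67], [-3.05, -0], [-3.03, 3.03]. Speed limits (rad/s): [2.39, 2.39, 3.01, 3.14, 3.14, 3.14].

INTERFACE

Orientations are given as [roll, pitch, yaw] about the fixed x, y, z axes, in that order (R = Rz(yaw) Ry(pitch) Rx(roll)).
In Python, from station import telemetry, grab_frame, arm, regions_of, pinpoint gives the robot as it stands. The module is installed in compiled form; this text tells all that it offers.
- The arm moves only by the shell command python3 -m inch 'ROWS' [FORCE]. ROWS is text: rows parted by semicolons, each of 7 numbers parted by spaces: the opening, from 0 (shut) to 1 (fully open), then the shift along the world's x, y, z in cm, then the turn, a rotation vector about the world's x, y, z in degrees. A call has 1 to 12 rows; each row is the pose to reach, as a shift and turn from the pose measured when the call began; what a row does not reach only later rows make up. A row lasts 1/8 s, in which the tool goes at most 62.5 mm and 10.7 degrees, less where a joint would pass 70% of its speed; a pose out of reach is approached as far as the arm can. A call with a gripper value outside its range is refused whole. The fingers move at their own pace and stop on an object; FORCE is the grip in N (left out, the last holds). Time passes only in rows, so rows that repeat a pose let the fingers close. It gives the time, the measured TCP pose, the force and the opening at its end, in the units of the state.
- telemetry.get_state(): the state, without advancing time (a new reading comes with each control period).
- grab_frame(name): name is "scene" or "top" or "wrist"; returns a dict with "pixels" (400x640x3 uint8, red, green, blue), "fx", "fy", "cx", "cy" (pixels), "R" (3x3) and "t" (3): a world point X has camera coordinates R X + t. Camera axes: x right, y down, z forward; pixel columns grow to the right and rows downward; lengths in m; the calibration is good to about 2 mm. A picture is of the moment at which its call begins. There is no depth.
- arm.job_done(): hands the job in, once; it reports no verdict.
Trained networks look in the newest picture that a camera, given by its name, has taken for a name from the list of things; names that differ only in an ending like _2 or _b are one class to them, and where a whole thing is asked for, a point or a joint stands for the part that bears it (a point fixed in the world has none). Each returns a list of dicts, best first, with "p" (0 to 1); they miss things now and then, are a little off and sometimes report something else, mostly with a low value. They report only what shows in the picture. A call takes as long as a camera call.
- regions_of(camera, name): "pixels" (400x640 bool, what is visible of it) and "bbox" ([left, top, right, bottom] in pixels, round what is visible of it).
- pinpoint(camera, name): "location" ([column, row] in pixels: a listed point, or the origin of a listed thing).
The state is a dict: "t": time; "q": joint angles; "qd": joint speeds; "joint_efforts": joint torques, N m; "eef_pos": TCP position; "ee_rot": TCP orientation; "force": force on the tool from outside, world axes, zero at the start; "moment": the same for the moment, N m; "width": finger opening in m.
Only numpy, scipy, OpenCV 4.12 (cv2) and the standard library are available. Lean on these libraries where they do the work, as an engineer would, in place of code of your own. Each camera call takes 0.05 s, during which the arm holds its last target. There are 200 camera calls.

## Working session

There is one attempt and no reset: what is moved stays moved. The work goes in short steps, Python scripts to look and compute and a shell command to move; the robot and the scene stay as the last step left them, time stands still between calls to the robot, and variables do not carry over. Pictures are saved under pics/ and viewed, about 8 in all and at most 12, crops included, and the job is handed in when it is done.

```bash
mkdir -p pics
cat > h.py <<'E'
import numpy as np, cv2
from station import telemetry, grab_frame, arm, regions_of, pinpoint
def save(f,n,crop=None):
    p=f["pixels"][:,:,::-1]
    if crop: l,t,r,b=crop; p=cv2.resize(p[t:b,l:r],None,fx=2,fy=2)
    cv2.imwrite("pics/"+n,p)
def ray(f,uv):
    R=np.array(f["R"]);t=np.array(f["t"])
    d=R.T@np.array([(uv[0]-f["cx"])/f["fx"],(uv[1]-f["cy"])/f["fy"],1]);return -R.T@t,d/np.linalg.norm(d)
def onz(f,uv,z):
    o,d=ray(f,uv);return o+d*(z-o[2])/d[2]
def proj(f,X):
    c=np.array(f["R"])@np.array(X)+np.array(f["t"]);return [f["fx"]*c[0]/c[2]+f["cx"],f["fy"]*c[1]/c[2]+f["cy"]]
def tri(rays):
    A=0;b=0
    for o,d in rays:
        P=np.eye(3)-np.outer(d,d);A=A+P;b=b+P@o
    return np.linalg.solve(A,b)
E
python3 - <<'E'
from h import *
np.set_printoptions(precision=3,suppress=True)
F={c:grab_frame(c) for c in("scene","top")}
for c in F: save(F[c],c+"0.png")
for n in["mould","mould_mark","mould_pour","mould_center","bench_hook","plain_mould","bust","tin","cup","tape"]:
    rs=[]
    for c in F:
        r=pinpoint(c,n)
        print(n,c,[(np.round(x["location"]),round(x["p"],2)) for x in r[:2]])
        if r: rs.append(ray(F[c],r[0]["location"]))
    if len(rs)==2: print("   ",tri(rs))
print(telemetry.get_state()["t"], ray(F["scene"],(320,200)),ray(F["top"],(320,200)))
E
```

```text
mould scene [(array([264., 202.]), 0.59), (array([286., 204.]), 0.46)]
mould top [(array([371., 226.]), 0.93)]
    [ 0.531 -0.14   0.018]
mould_mark scene [(array([254., 186.]), 0.77)]
mould_mark top [(array([383., 231.]), 0.91)]
    [ 0.515 -0.172  0.086]
mould_pour scene [(array([261., 172.]), 0.78)]
mould_pour top [(array([378., 230.]), 0.68)]
    [ 0.518 -0.142  0.152]
mould_center scene [(array([265., 186.]), 0.58)]
mould_center top [(array([374., 226.]), 0.68)]
    [ 0.531 -0.134  0.1  ]
bench_hook scene [(array([286., 208.]), 0.84)]
bench_hook top [(array([347., 221.]), 0.68)]
    [ 0.549 -0.057 -0.002]
plain_mould scene [(array([421., 192.]), 0.68), (array([264., 200.]), 0.64)]
plain_mould top [(array([221., 230.]), 0.7)]
    [0.504 0.433 0.003]
bust scene [(array([178., 205.]), 0.64)]
bust top [(array([449., 234.]), 0.59)]
    [ 0.509 -0.447  0.003]
tin scene [(array([347., 259.]), 0.57)]
tin top [(array([304., 162.]), 0.6)]
    [ 0.777  0.125 -0.009]
cup scene [(array([267., 267.]), 0.69)]
cup top [(array([366., 159.]), 0.61), (array([349., 222.]), 0.18)]
    [ 0.794 -0.123 -0.   ]
tape scene [(array([428., 229.]), 0.92)]
tape top [(array([228., 183.]), 0.68)]
    [0.683 0.413 0.006]
1.1 (array([ 1.52 , -0.013,  1.049]), array([-0.69 ,  0.05 , -0.722])) (array([0.526, 0.062, 1.409]), array([ 0.072, -0.004, -0.997]))
```

Run:
```python
import cv2,numpy as np
a=cv2.imread("pics/scene0.png")[130:290,150:450];b=cv2.imread("pics/top0.png")[130:290,190:490]
cv2.imwrite("pics/both.png",np.vstack([cv2.resize(x,(562,300),interpolation=cv2.INTER_CUBIC) for x in(a,b)]))
```

```text
(no output)
```

View pics/both.png

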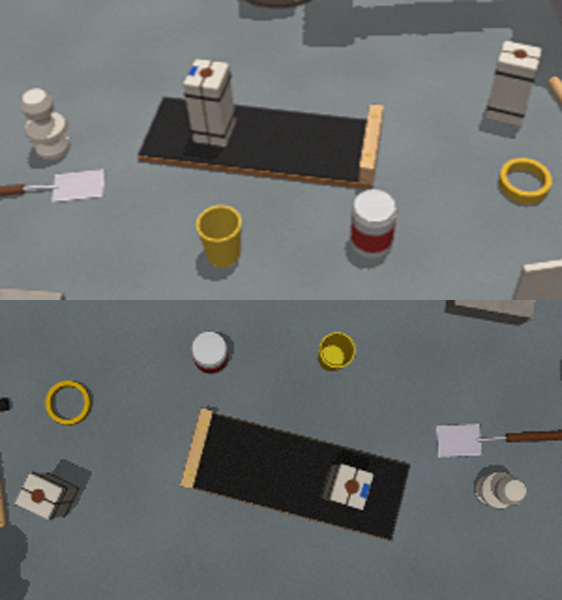

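The picture shows the mould on the right part of the board (about (345,485) in the lower panel), with its tick facing away from the stop. The stop is at the left (about (197,448)). The tin and cup are clear on the far side, and the bust is behind. Next I'll measure the angles.

Run:
```python
from h import *
np.set_printoptions(precision=3,suppress=True)
f=grab_frame("top")
def rect(mask,z):
    ys,xs=np.nonzero(mask); P=np.array([onz(f,(x,y),z)[:2] for x,y in zip(xs,ys)])
    (c,s,a)=cv2.minAreaRect((P*1000).astype(np.float32)); return c,s,a,cv2.boxPoints((c,s,a)), P
p=f["pixels"].astype(int)
b=regions_of("top","bench_hook")[0]; print(b["p"],b["bbox"])
print(*rect(b["pixels"],.02)[:4])
dark=b["pixels"]&(p.max(2)<60); print("rubber",*rect(dark,.02)[:4])
stop=b["pixels"]&(p[:,:,0]>140)&(p[:,:,0]-p[:,:,2]>40);print("stop",*rect(stop,.06)[:4])
m=regions_of("top","mould")[0];print(m["p"],m["bbox"])
top=m["pixels"]&((p.min(2)>150)|(p[:,:,2]-p[:,:,0]>60)); 
top=cv2.morphologyEx(top.astype(np.uint8),cv2.MORPH_CLOSE,np.ones((5,5)))
print("top",*rect(top,.17)[:4])
blue=m["pixels"]&(p[:,:,2]-p[:,:,0]>60);P=rect(blue,.17)[4];print("blue",P.mean(0),rect(blue,.17)[1:3])
print(np.round(pinpoint("top","mould_pour")[0]["location"]),onz(f,pinpoint("top","mould_pour")[0]["location"],.17))
```

```text
0.88 [288.5, 188.4, 408.1, 258.9]
(542.2221069335938, -49.20655822753906) (439.285888671875, 161.22433471679688) 76.28675842285156 [[ 411.839 -243.478]
 [ 568.467 -281.699]
 [ 672.606  145.065]
 [ 515.977  183.285]]
rubber (540.0424194335938, -61.84356689453125) (412.8661804199219, 157.17718505859375) 76.77934265136719 [[ 416.325 -244.832]
 [ 569.337 -280.779]
 [ 663.76   121.145]
 [ 510.748  157.092]]
stop (589.3427734375, 149.7718048095703) (22.470552444458008, 155.0888671875) 77.01284790039062 [[511.257 156.251]
 [662.379 121.397]
 [667.429 143.293]
 [516.307 178.146]]
0.94 [360.6, 218.0, 390.7, 241.1]
top (521.4961547851562, -140.4873046875) (59.85442352294922, 65.28517150878906) 74.44600677490234 [[ 482.024 -160.566]
 [ 544.918 -178.072]
 [ 560.968 -120.409]
 [ 498.074 -102.903]]
blue [ 0.515 -0.164] ((11.46826171875, 24.64006805419922), 76.80280303955078)
[376. 229.] [ 0.523 -0.135  0.17 ]
```

Run:
```python
from h import *
from scipy.spatial.transform import Rotation as R
s=telemetry.get_state();print(s["t"],s["eef_pos"],s["ee_rot"],s["force"],s["width"],s["q"])
A=R.from_euler("xyz",s["ee_rot"]);print(A.as_matrix().round(3))
u=np.array([np.cos(1.337),np.sin(1.337),0]);v=np.array([-u[1],u[0],0])
for x in(v,-v):
    z=np.array([0,0,-1.]);T=R.from_matrix(np.c_[x,np.cross(z,x),z]);print((T*A.inv()).as_rotvec(degrees=True))
```

```text
1.35 [0.23516081 0.63267946 0.22654919] [-3.14157277e+00 -4.02264678e-05 -1.92660435e+00] [-0.44628938 -0.0095894  -0.24997671] 0.08766584725445078 [ 1.50306614e+00  3.58615787e-01  1.18924254e-02  8.11923844e-06
 -1.22411718e+00 -2.88080588e-01]
[[-0.348 -0.937  0.   ]
 [-0.937  0.348 -0.   ]
 [ 0.    -0.    -1.   ]]
[ 2.28553227e-03 -1.63551394e-03 -8.30092449e+01]
[1.69097488e-03 2.36303560e-03 9.69907551e+01]
```

```bash
python3 -m inch '0.25 3 -5 3 0 0 -5; 0.25 6 -10 3 0 0 -10; 0.25 9 -15 3 0 0 -15; 0.25 12 -20 3 0 0 -20; 0.25 15 -25 3 0 0 -25; 0.25 18 -30 3 0 0 -30; 0.25 21 -35 3 0 0 -35; 0.25 24 -40 3 0 0 -40; 0.25 27 -45 3 0 0 -45; 0.25 29 -50 3 0 0 -50; 0.25 29 -55 3 0 0 -55; 0.25 29 -55 3 0 0 -55' 20
```

```text
t: 2.85
eef_pos: [0.525, 0.0798, 0.2567]
ee_rot: [-3.141, -0.0, -2.891]
force: [0.7, 1.1, 0.7]
width: 0.0214
```

```bash
python3 -m inch '0.25 -0.4 -5 0 0 0 -5; 0.25 -0.8 -10 0 0 0 -10; 0.25 -1.2 -15 0 0 0 -15; 0.25 -1.6 -20 0 0 0 -20; 0.25 -2 -25 0 0 0 -24; 0.25 -2.2 -29.7 0 0 0 -28; 0.25 -2.2 -29.7 0 0 0 -28; 0.25 -2.2 -29.7 0 0 0 -28'
python3 - <<'E'
from h import *
np.set_printoptions(precision=3,suppress=True)
f=grab_frame("wrist");g=grab_frame("top");s=grab_frame("scene")
save(f,"w1.png")
for n in["mould_pour","mould_mark","bench_hook","mould_center"]:
    rs=[]
    for c,F in(("wrist",f),("top",g),("scene",s)):
        r=pinpoint(c,n)
        if r and r[0]["p"]>.4: rs.append(ray(F,r[0]["location"]));print(n,c,np.round(r[0]["location"]),onz(F,r[0]["location"],{"mould_pour":.17,"mould_mark":.095,"bench_hook":0,"mould_center":.095}[n]))
    if len(rs)>1: print("  ",tri(rs))
E
```

```text
t: 3.85
eef_pos: [0.5032, -0.2167, 0.2566]
ee_rot: [3.142, -0.0, 2.904]
force: [0.8, 0.6, -0.8]
width: 0.0218
mould_pour wrist [325. 290.] [ 0.52 -0.14  0.17]
mould_pour scene [259. 168.] [ 0.52  -0.143  0.17 ]
   [ 0.521 -0.142  0.171]
mould_mark wrist [328. 223.] [ 0.509 -0.174  0.095]
mould_mark scene [252. 183.] [ 0.509 -0.174  0.095]
   [ 0.509 -0.174  0.095]
bench_hook top [345. 223.] [ 0.54  -0.043  0.   ]
bench_hook scene [287. 207.] [ 0.543 -0.062  0.   ]
   [ 0.54  -0.053 -0.004]
mould_center scene [262. 186.] [ 0.525 -0.139  0.095]
```

View pics/w1.png

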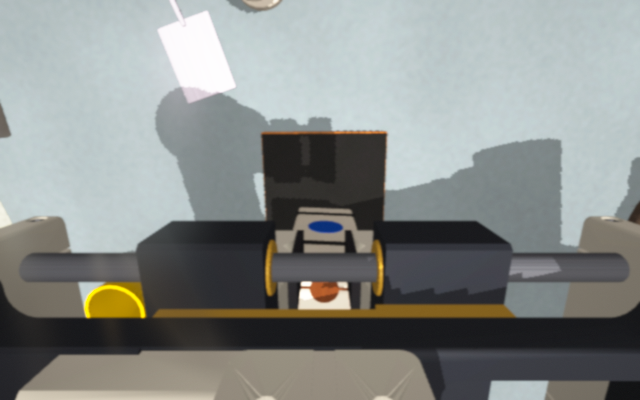

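```bash
python3 -m inch '0.25 0 0 -4 0 0 -2; 0.25 0 0 -8 0 0 -2; 0.25 0 0 -11.2 0 0 -2; 0.25 0.25 0.97 -11.2 0 0 -2; 0.25 0.5 1.94 -11.2 0 0 -2; 0.25 0.75 2.9 -11.2 0 0 -2; 0.25 0.75 2.9 -11.2 0 0 -2'
python3 -m inch '0.25 0.12 0.48 0 0 0 0; 0.25 0.25 0.97 0 0 0 0; 0.25 0.37 1.45 0 0 0 0;0.25 0.5 1.94 0 0 0 0;0.25 0.5 1.94 0 0 0 0'
python3 - <<'E'
from h import *
f=grab_frame("scene");save(f,"s2.png",(150,120,450,300))
E
```

```text
t: 5.48
eef_pos: [0.5114, -0.1873, 0.1459]
ee_rot: [3.141, 0.002, 2.87]
force: [-0.2, 0.3, 0.9]
width: 0.0218
t: 6.1
eef_pos: [0.5164, -0.1675, 0.1458]
ee_rot: [3.141, 0.002, 2.87]
force: [-0.5, -1.3, 0.3]
width: 0.0217
```

View pics/s2.png

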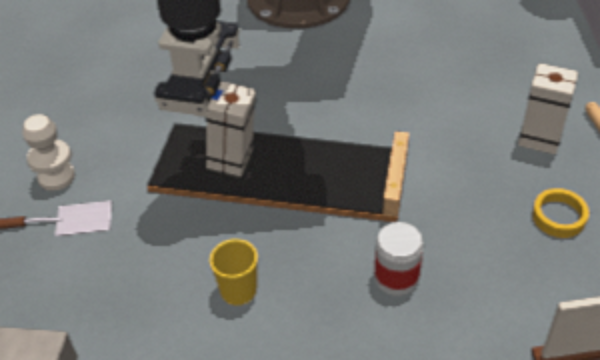

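The gripper's fingers are at the mould's upper rear face (about (220,95)) and it is just starting to lean. I'll continue the push past the balance point.

```bash
python3 -m inch '0.25 0.12 0.5 0 0 0 0; 0.25 0.25 1 0 0 0 0; 0.25 0.37 1.5 0 0 0 0;0.25 0.5 2 0 0 0 0;0.25 0.62 2.5 0 0 0 0;0.25 0.75 3 0 0 0 0;0.25 0.87 3.5 0 0 0 0;0.25 1 4 0 0 0 0;0.25 1 4 0 0 0 0;0.25 1 4 0 0 0 0;0.25 1 4 0 0 0 0'
python3 - <<'E'
from h import *
f=grab_frame("scene");save(f,"s3.png",(150,120,450,300))
for n in("mould_mark","mould_pour"):
    print(n,[(np.round(x["location"]),x["p"]) for x in pinpoint("scene",n)[:2]])
E
```

```text
t: 7.52
eef_pos: [0.5263, -0.1278, 0.1457]
ee_rot: [3.141, 0.002, 2.87]
force: [0.4, 0.3, -0.6]
width: 0.0217
mould_mark [(array([290., 196.]), 0.61)]
mould_pour [(array([312., 201.]), 0.81), (array([277., 196.]), 0.47)]
```

View pics/s3.png

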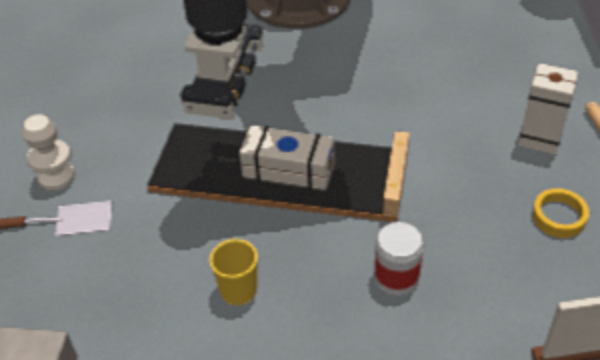

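The mould lies on the board with the dot up (dot at crop (288,143)). I'll back off and measure.

```bash
python3 -m inch '0.25 -0.5 -2 0 0 0 0; 0.25 -1 -5 0 0 0 1; 0.25 -1.6 -7 0 0 0 2; 0.25 -1.8 -8 0 0 0 2;0.25 -1.8 -8 0 0 0 2'
cat > m.py <<'E'
from h import *
np.set_printoptions(precision=4,suppress=True)
F={c:grab_frame(c) for c in("top","scene")}
B=np.array([.542,-.052]);a=1.337;u=np.array([np.cos(a),np.sin(a)]);v=np.array([-u[1],u[0]])
def bf(P): d=np.asarray(P)[...,:2]-B; return np.stack([d@u,d@v],-1)
for n,z in(("mould_mark",.084),("mould_pour",.052),("mould_center",.052)):
    for c in F:
        r=pinpoint(c,n)
        if r: print(n,c,round(r[0]["p"],2),bf(onz(F[c],r[0]["location"],z)))
for c in F:
    m=regions_of(c,"mould")[0];f=F[c];p=f["pixels"].astype(int)
    # fit: lying block silhouette to the mask
    from scipy.optimize import minimize
    M=m["pixels"].astype(np.uint8)
    def box(q):
        x,y,t=q;e=np.array([np.cos(a+t),np.sin(a+t)]);w=np.array([-e[1],e[0]]);C=B+x*u+y*v
        return np.array([[*(C+i*.075*e+j*.035*w),z] for i in(-1,1) for j in(-1,1) for z in(.02,.084)])
    S=8;MM=cv2.resize(M,None,fx=S,fy=S,interpolation=cv2.INTER_NEAREST)
    ys,xs=np.nonzero(M);l,t_,r,b=xs.min()-15,ys.min()-15,xs.max()+15,ys.max()+15;MM=MM[t_*S:b*S,l*S:r*S]
    def cost(q):
        h=cv2.convexHull(np.array([proj(f,X) for X in box(q)],np.float32)).reshape(-1,2)
        I=np.zeros_like(MM);cv2.fillPoly(I,[np.round((h+.5-[l,t_])*S).astype(int)],1);return 1-(I&MM).sum()/(I|MM).sum()
    s=bf(onz(f,[xs.mean(),ys.mean()],.06))
    best=min((minimize(cost,[s[0],s[1],t0],method="Nelder-Mead",options=dict(initial_simplex=[[s[0],s[1],t0],[s[0]+.01,s[1],t0],[s[0],s[1]+.01,t0],[s[0],s[1],t0+.05]])) for t0 in(-.05,.05)),key=lambda o:o.fun)
    print(c,"fit x,y,yaw rel board",best.x,"1-iou",round(best.fun,3),"pour x",best.x[0]+.075)
E
python3 m.py
```

```text
t: 8.3
eef_pos: [0.5083, -0.2082, 0.1457]
ee_rot: [3.141, 0.002, 2.903]
force: [-0.7, 0.4, 0.6]
width: 0.022
mould_mark top 0.58 [0.0184 0.0002]
mould_mark scene 0.94 [ 0.011  -0.0144]
mould_pour top 0.53 [ 0.0894 -0.0117]
mould_pour scene 0.59 [ 0.0811 -0.0019]
mould_center top 0.58 [ 0.0203 -0.0062]
mould_center scene 0.68 [ 0.017 -0.006]
top fit x,y,yaw rel board [ 0.1126 -0.014  -0.0947] 1-iou 0.882 pour x 0.18764800224244946
scene fit x,y,yaw rel board [ 0.0163 -0.0055  0.0055] 1-iou 0.092 pour x 0.09132845444997972
```

```bash
python3 -m inch '0.25 0 0 -4 0 0 0.3; 0.25 0 0 -8 0 0 0.3; 0.25 0 0 -11 0 0 0.3;0.25 0 0 -11.2 0 0 0.3; 0.25 0.46 1.95 -11.2 0 0 0.3; 0.25 0.93 3.9 -11.2 0 0 0.3; 0.25 1.4 5.85 -11.2 0 0 0.3; 0.25 1.85 7.8 -11.2 0 0 0.3; 0.25 1.85 7.8 -11.2 0 0 0.3'
python3 -m inch '0.25 0.23 0.97 0 0 0 0; 0.25 0.46 1.95 0 0 0 0; 0.25 0.7 2.92 0 0 0 0; 0.25 0.93 3.89 0 0 0 0; 0.25 1.16 4.87 0 0 0 0; 0.25 1.39 5.84 0 0 0 0; 0.25 1.62 6.8 0 0 0 0; 0.25 1.85 7.8 0 0 0 0; 0.25 1.85 7.8 0 0 0 0'; python3 m.py;  python3 - <<'E'
from h import *
f=grab_frame("scene");save(f,"s4.png",(150,120,450,300))
E
```

```text
t: 9.93
eef_pos: [0.528, -0.1283, 0.0347]
ee_rot: [3.141, 0.003, 2.912]
force: [0.0, -0.7, 0.7]
width: 0.0221
t: 11.05
eef_pos: [0.547, -0.049, 0.0345]
ee_rot: [3.14, 0.004, 2.913]
force: [0.3, -0.1, 0.4]
width: 0.0217
mould_mark top 0.8 [ 0.0876 -0.0091]
mould_mark scene 0.98 [ 0.0877 -0.0111]
mould_pour top 0.59 [ 0.1679 -0.0015]
mould_pour scene 0.68 [ 0.1615 -0.0043]
mould_center top 0.67 [ 0.0974 -0.0114]
mould_center scene 0.93 [ 0.0894 -0.0074]
top fit x,y,yaw rel board [ 0.1665 -0.0121 -0.1504] 1-iou 0.747 pour x 0.24152326587883743
scene fit x,y,yaw rel board [ 0.0947 -0.0033  0.0648] 1-iou 0.147 pour x 0.1696886803627367
```

View pics/s4.png

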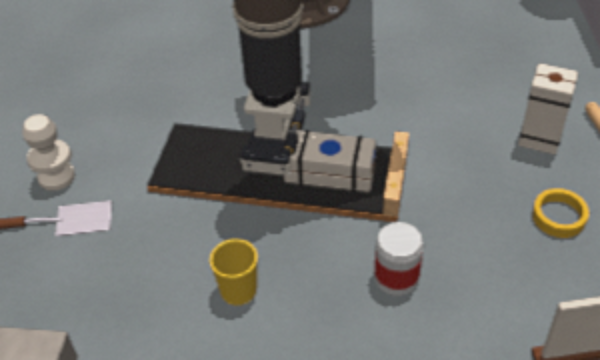

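The mould has slid square and still dot up; the gap to the stop (crop x≈375 to 390) is about 25–30 mm. I'll continue and watch the force.

```bash
python3 -m inch '0.25 0.16 0.7 0 0 0 0; 0.25 0.33 1.4 0 0 0 0; 0.25 0.5 2 0 0 0 0; 0.25 0.55 2.3 0 0 0 0; 0.25 0.55 2.3 0 0 0 0'
python3 -m inch '0.25 0.06 0.25 0 0 0 0; 0.25 0.12 0.5 0 0 0 0; 0.25 0.12 0.5 0 0 0 0'
python3 -m inch '0.25 0.06 0.25 0 0 0 0; 0.25 0.06 0.25 0 0 0 0'
```

```text
t: 12.22
eef_pos: [0.5523, -0.0268, 0.0348]
ee_rot: [3.14, 0.004, 2.912]
force: [0.6, 0.1, 0.3]
width: 0.0219
t: 12.6
eef_pos: [0.5535, -0.0216, 0.0348]
ee_rot: [3.14, 0.004, 2.912]
force: [-1.0, -1.3, -0.2]
width: 0.0222
t: 12.85
eef_pos: [0.5532, -0.0209, 0.0348]
ee_rot: [-3.141, 0.002, 2.911]
force: [-0.9, -12.8, 2.5]
width: 0.0219
```

```bash
python3 -m inch '0.25 0.03 0.12 0 0 0 0; 0.25 0.03 0.12 0 0 0 0;0.25 0.03 0.12 0 0 0 0'
python3 -m inch '0.25 -0.3 -1.3 0 0 0 0; 0.25 -0.9 -3.9 0 0 0 0; 0.25 -1.6 -7 0.5 0 0 0; 0.25 -1.8 -8 5 0 0 0; 0.25 -2 -9 11 0 0 0; 0.25 -2.3 -11 16 0 0 0; 0.25 -3 -14 18 0 0 0; 0.25 -4 -18 18 0 0 0;0.25 -4 -18 18 0 0 0'; python3 m.py;  python3 - <<'E'
from h import *
f=grab_frame("scene");g=grab_frame("top")
a=f["pixels"][160:240,260:380,::-1];b=g["pixels"][170:250,270:390,::-1]
cv2.imwrite("pics/f5.png",cv2.resize(np.vstack([a,b]),None,fx=3.7,fy=3.7,interpolation=cv2.INTER_CUBIC))
E
```

```text
t: 13.22
eef_pos: [0.5532, -0.0209, 0.0349]
ee_rot: [-3.14, 0.002, 2.911]
force: [0.2, -9.7, 0.9]
width: 0.0217
t: 14.35
eef_pos: [0.5126, -0.2029, 0.2152]
ee_rot: [-3.14, 0.003, 2.908]
force: [0.0, 0.4, -0.3]
width: 0.0216
mould_mark top 0.7 [ 0.1242 -0.0069]
mould_mark scene 0.72 [0.1178 0.0039]
mould_pour top 0.93 [0.1953 0.0024]
mould_pour scene 0.58 [ 0.1779 -0.0002]
mould_center top 0.72 [ 0.1225 -0.0017]
mould_center scene 0.63 [ 0.1329 -0.0118]
top fit x,y,yaw rel board [ 0.143  -0.0046  0.0369] 1-iou 0.437 pour x 0.2179962609189755
scene fit x,y,yaw rel board [ 0.1177 -0.0022  0.0123] 1-iou 0.045 pour x 0.19272939390196828
```

View pics/f5.png

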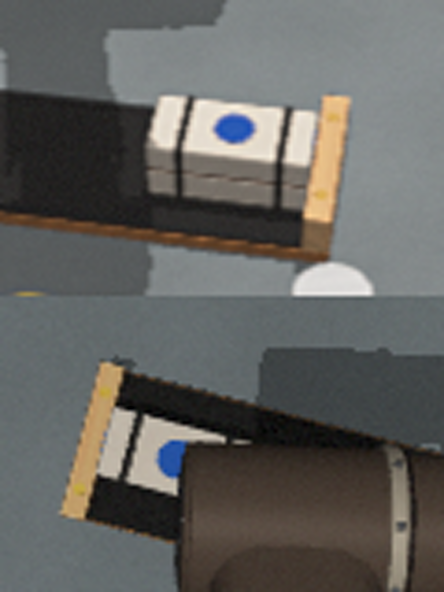

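The mould lies dot up with its pour-hole end flush and square against the stop in both views (the top view is partly hidden by the arm). The robot is clear of it.

```bash
python3 -c "
from station import arm;print(arm.job_done())"
```

```text
the job is handed in; nothing more can be done
None
```

I pushed the mould over near its top, so it fell towards the stop with the blue dot up. I then pushed it along the board until it met the stop, with about 10–13 N on the tool. I backed the arm off and handed the job in at about 15 s; no verdict was reported.

**Last checks:**
- **Scene camera:** the outline fit put the pour-hole end at board x = 0.193 m (stop face 0.195 m). It was square to within about 0.012 rad and about 2 mm off the centre line.
- **Picture:** both views show the mould flush against the stop.
- **Other objects:** I did not re-measure them. None looked moved in the scene view taken shortly before the final push.

**Checks that disagreed:**
- **Top camera fit:** it gave the pour-hole end at 0.218 m, but the arm hid much of the mould there, so I ignored it.
- **Pour-hole point:** the network gave 0.195 m from the top camera and 0.178 m from the scene camera. The pour hole is hidden against the stop, so I did not rely on either.

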